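# Find the dragging castor

## Robot

A 7-joint arm with a two-finger parallel gripper is mounted at the origin on the work surface. World frame = base frame: x ahead of the robot, y to its left, z up, the work surface at z = 0. Lengths are in m, angles in rad, forces in N, time in s.
With the tool pointing down it reaches from about 0.4 to 0.925 m from the base axis. Payload 5.6 kg.
Tool frame: the origin (TCP) lies on the centre line of the jaws, within the pads' length; the fingertips stand 14 mm ahead of it and the grasp point (between the pads) lies 5 mm behind it; z points along the fingers, y is the line along which they close (so a half turn about z gives the same grasp; the last joint's range is limited). The gripper opens to 85 mm and grips with 20 to 120 N. Pads are 22 mm wide; open, the fingers measure 114 mm over their backs; the gripper's body (76 mm by 85 mm) begins 54 mm behind the grasp point. The pads swing forward as they close: fully open they stand 13 mm farther back than shut.
Start: joints at [-1.249, 0.468, -0.012, 1.603, 0.006, 1.071, -0.056], TCP at [0.232, 0.607, 0.245] pointing down, gripper open.
Joint ranges: [-2.53, 2.53], [-0.31, 2.02], [-1.57, 1.55], [0.28, 2.44], [-1.29, 4.43], [0.15, 1.84], [-2.92, 2.92]. Speed limits (rad/s): [2.57, 2.57, 3.14, 3.14, 3.14, 3.14, 3.14].

## Interface

Orientations are given as a 3x3 rotation matrix whose columns are the frame's x, y, z axes.
In Python, from cell import get_obs, snapshot, calibration, job, search_frame, place_of gives the robot as it stands.
- The arm moves only by the tool step_arm, never from a script. Its argument "increments" is a list of rows, each a list of 7 numbers: the turn, a rotation vector about the tool's x, y, z in degrees, then the shift along the tool's x, y, z in mm, then the opening in per cent of the stroke, from 0 (shut) to 100 (fully open). A call has 1 to 8 rows; each row shifts and turns the commanded pose from where the row before left it, along the tool's axes as they then stand; what a row does not reach is not made up. A row lasts 1/12 s, in which the tool goes at most 41.7 mm and 7.16 degrees, less where a joint would pass 70% of its speed; a pose out of reach is approached as far as the arm can. A call is refused whole if a number of a shift passes 41.7 or a number of a turn 7.16, either way. A call with a gripper value outside its range is refused whole. The fingers move at their own pace and stop on an object; "newtons" is the grip in N (left out, the last holds). Time passes only in rows, so rows that do not move let the fingers close. It gives the time, the measured TCP pose, the force, the opening and the grip force at its end, in the units of the state.
- get_obs(): the state, without advancing time (a new reading comes with each control period).
- snapshot(name): name is "scene" or "top"; returns (picture, depth): 420x560x3 uint8, red, green, blue; 420x560 float32, m along the optical axis (not along the pixel's ray), 0 where there is no reading.
- calibration(name): a dict with "fx", "fy", "cx", "cy" (pixels), "k1" (the pictures are not rectified: a ray, as slopes to the right and down, at radius r is drawn at 1 + k1 r^2 times it, then the intrinsics apply), "pose" (4x4, takes a point from camera to world coordinates). Camera axes: x right, y down, z forward; pixel columns grow to the right and rows downward; lengths in m; the calibration is good to about 2 mm. A picture is of the moment at which its call begins. calibration takes no time and is no camera call.
- job.job_done(): hands the job in; it is judged then, once.
Trained networks look in the newest picture that a camera, given by its name, has taken for a name from the list of things; names that differ only in an ending like _2 or _b are one class to them, and where a whole thing is asked for, a point or a joint stands for the part that bears it (a point fixed in the world has none). Each returns a list of dicts, best first, with "p" (0 to 1); they miss things now and then, are a little off and sometimes report something else, mostly with a low value. They report only what shows in the picture. A call takes as long as a camera call.
- search_frame(camera, target): "xyz" ([x, y, z] in m, in world coordinates, good to about 4 mm: the middle of the surface that is visible of it).
- place_of(camera, target): "xyz" ([x, y, z] in m, in world coordinates, good to about 4 mm: a listed point, or the origin of a listed thing).
The state is a dict: "time": time; "joint_pos": joint angles; "joint_velocities": joint speeds; "effort": joint torques, N m; "tool_pos": TCP position; "eef_rot": TCP orientation; "contact_force": force on the tool from outside, world axes, zero at the start; "torque": the same for the moment, N m; "gripper_width": opening from 0.0 (shut) to 1.0 (fully open); "finger_force": force on a finger pad.
Only numpy, scipy, OpenCV 4.12 (cv2) and the standard library are available. Lean on these libraries where they do the work, as an engineer would, in place of code of your own. Each camera call takes 0.05 s, during which the arm holds its last target. There are 200 camera calls.

## Task

These three trolley castors look alike, but one has a dragging swivel bearing. With their stems still in the test block, swing each head round sideways, feel how hard it turns, and leave it standing at least an eighth of a turn from where it was; then pull out only the one that drags and set it stem down, fully home and upright, in the socket of the repair rack. Be gentle: do not force a castor against its socket (keep pushes under about 10 N), and leave the other two castors seated and everything else where it stands.

Things in the scene. Friction and masses are not known exactly. Their poses are not given: they have to be found in the camera images.
- flange_a: Round flange fixed on castor_a's stem, 42 mm across, 4 mm thick; origin at the centre of its underside, the same as castor_a's
- castor_a: One of three castors that look alike, stem down in any socket of the test block; about 0.34 kg. Origin: on the stem's axis, underside of the round flange (42 mm across), resting on the rail's top; z up. Below: square stem 14 mm wide, 40 mm long, its last 10 mm stepped narrower. Above: a fork head that swivels about z without stop, at the start within 0.6 rad of the block's -x
- head_a: The swivelling fork head of castor_a: same origin and z axis as castor_a; its wheel lies to its own -x. On a dragging castor, and on no other, the seal inside this head rubs on the flange; it cannot be seen
- wheel_a (a point): Axle centre on castor_a's head, 32 mm out from its swivel axis, 50 mm above its origin; x axis points back to the swivel axis, y along the axle. Wheel 56 mm across, brake on (no rolling), between two flat steel fork legs: 35 mm over their outsides along y, 24 mm wide, from 36 below to 12 mm above the axle; push or pinch there. Sound: turns at under 1 N pushed here; dragging: 3 to 5 N, keeps its angle
- flange_b: Round flange fixed on castor_b's stem, 42 mm across, 4 mm thick; origin at the centre of its underside, the same as castor_b's
- castor_b: One of three castors that look alike, stem down in any socket of the test block; about 0.34 kg. Origin: on the stem's axis, underside of the round flange (42 mm across), resting on the rail's top; z up. Below: square stem 14 mm wide, 40 mm long, its last 10 mm stepped narrower. Above: a fork head that swivels about z without stop, at the start within 0.6 rad of the block's -x
- head_b: The swivelling fork head of castor_b: same origin and z axis as castor_b; its wheel lies to its own -x. On a dragging castor, and on no other, the seal inside this head rubs on the flange; it cannot be seen
- wheel_b (a point): Axle centre on castor_b's head, 32 mm out from its swivel axis, 50 mm above its origin; x axis points back to the swivel axis, y along the axle. Wheel 56 mm across, brake on (no rolling), between two flat steel fork legs: 35 mm over their outsides along y, 24 mm wide, from 36 below to 12 mm above the axle; push or pinch there. Sound: turns at under 1 N pushed here; dragging: 3 to 5 N, keeps its angle
- flange_c: Round flange fixed on castor_c's stem, 42 mm across, 4 mm thick; origin at the centre of its underside, the same as castor_c's
- castor_c: One of three castors that look alike, stem down in any socket of the test block; about 0.34 kg. Origin: on the stem's axis, underside of the round flange (42 mm across), resting on the rail's top; z up. Below: square stem 14 mm wide, 40 mm long, its last 10 mm stepped narrower. Above: a fork head that swivels about z without stop, at the start within 0.6 rad of the block's -x
- head_c: The swivelling fork head of castor_c: same origin and z axis as castor_c; its wheel lies to its own -x. On a dragging castor, and on no other, the seal inside this head rubs on the flange; it cannot be seen
- wheel_c (a point): Axle centre on castor_c's head, 32 mm out from its swivel axis, 50 mm above its origin; x axis points back to the swivel axis, y along the axle. Wheel 56 mm across, brake on (no rolling), between two flat steel fork legs: 35 mm over their outsides along y, 24 mm wide, from 36 below to 12 mm above the axle; push or pinch there. Sound: turns at under 1 N pushed here; dragging: 3 to 5 N, keeps its angle
- test_block: Fixed base 130 (x) x 340 (y) x 12 mm with a metal rail 60 x 320 mm, 50 mm high, on it, rail centred 30 mm to -x of the origin; rail top 62 mm above the table. Three 16 mm square sockets 45 mm deep in the rail's top, 130 mm apart along y. Origin under the base's centre
- repair_rack: Fixed steel base 12 mm thick, 160 mm (x from -110 to +50) x 100 mm (y), with one wooden post 60 x 60 x 50 mm at its origin, top 62 mm above the table. Origin under the post's centre
- repair_mouth (a point): Centre of the mouth of the repair rack's one round socket, in the post's top: 25 mm across, 45 mm deep, z up. The 14 mm square stem goes in at any yaw with about 2.5 mm to spare at its corners
- spanner: Loose steel spanner, 130 mm long along its y, 6 mm thick, on the test block's base behind the rail; leave alone
- grease_jar: Loose low white jar, 38 mm across, 34 mm high, on the repair rack's base; origin under its centre; leave alone
- saline: Loose clear bottle, 72 mm across, 200 mm high, at the far side; leave alone
- bowl: Loose steel bowl, 120 mm across, 45 mm high, at the far side; leave alone
- pill_jar: Loose amber jar, 52 mm across, 75 mm high, at the far side; leave alone
- carton: Loose carton, 90 x 160 x 60 mm, at the far side; leave alone

How it is judged:
On the way:
1. all three heads stand swung away from their starts (each wheel's axle centre more than 17 mm from where it began), with every castor still seated in the test block (distance of each of wheel_a, wheel_b, wheel_c from where it was at the start of the episode above 0.017 m and distance of each of castor_a, castor_b, castor_c from where it was at the start of the episode below 0.008 m), for 0.2 s.
At the end, for the whole second after the job is handed in: the dragging castor stands in the repair rack's socket: its origin within 6 mm sideways and 4 mm in height of the socket's mouth, upright within 0.10 rad, at rest and released; the other two castors within 8 mm of where they began, still seated, and every bystander within 30 mm of where it began (((contact force between head_a and flange_a above 1 N and horizontal distance between castor_a and repair_mouth below 0.006 m and z of castor_a in the frame of repair_mouth between -0.004 and 0.004 m and angle between castor_a's own z axis and vertical below 0.1 rad and linear speed of castor_a below 0.02 m/s and distance of each of castor_b, castor_c from where it was at the start of the episode below 0.008 m) or (contact force between head_b and flange_b above 1 N and horizontal distance between castor_b and repair_mouth below 0.006 m and z of castor_b in the frame of repair_mouth between -0.004 and 0.004 m and angle between castor_b's own z axis and vertical below 0.1 rad and linear speed of castor_b below 0.02 m/s and distance of each of castor_a, castor_c from where it was at the start of the episode below 0.008 m) or (contact force between head_c and flange_c above 1 N and horizontal distance between castor_c and repair_mouth below 0.006 m and z of castor_c in the frame of repair_mouth between -0.004 and 0.004 m and angle between castor_c's own z axis and vertical below 0.1 rad and linear speed of castor_c below 0.02 m/s and distance of each of castor_a, castor_b from where it was at the start of the episode below 0.008 m)) and distance of each of spanner, grease_jar, saline, bowl, pill_jar, carton from where it was at the start of the episode below 0.03 m); the robot touches nothing.
It fails at once if a sound castor is pulled out of the test block (moved more than 12 mm) ((distance of castor_a from where it was at the start of the episode above 0.012 m and not (contact force between head_a and flange_a above 1 N)) or (distance of castor_b from where it was at the start of the episode above 0.012 m and not (contact force between head_b and flange_b above 1 N)) or (distance of castor_c from where it was at the start of the episode above 0.012 m and not (contact force between head_c and flange_c above 1 N))).
It fails at once if a castor is forced: levered in its socket of the test block with over 80 N (a push of some 15 N at the wheel), or pressed on the repair rack with over 40 N (contact force between any of castor_a, castor_b, castor_c and test_block above 80 N or contact force between any of castor_a, castor_b, castor_c and repair_rack above 40 N).
It fails at once if a bystander is disturbed (moved more than 30 mm) (distance of any of spanner, grease_jar, saline, bowl, pill_jar, carton from where it was at the start of the episode above 0.03 m).
It also fails if it takes over 72 s, if anything falls off the work surface, if the arm or the gripper's body presses on something with over 40 N, if the wrist force passes 120 N, or if a joint passes its speed limit or range.

## Working session

There is one attempt and no reset: what is moved stays moved. The work goes in short steps, Python scripts to look and compute and a tool call to move; the robot and the scene stay as the last step left them, time stands still between calls to the robot, and variables do not carry over. Pictures are saved under pics/ and viewed, at most 10 in all, crops included, and the job is handed in when it is done.

Besides the shell and the picture viewer there is one more tool, called after "Request:" as name(argument=value, ...), one argument or row to a line, values as JSON. step_arm: Moves the arm, as the interface text tells. Its arguments: {"type":"object","properties":{"increments":{"type":"array","items":{"type":"array","items":{"type":"number"}}},"newtons":{"type":"number"}},"required":["increments"]}

```bash
mkdir -p pics; cat > h.py <<'E'
import numpy as np,cv2
from cell import get_obs, snapshot, calibration, job, search_frame, place_of
def cloud(n):
    img,d=snapshot(n);c=calibration(n);h,w=d.shape
    u,v=np.meshgrid(np.arange(w),np.arange(h))
    K=np.array([[c['fx'],0,c['cx']],[0,c['fy'],c['cy']],[0,0,1.]])
    p=cv2.undistortPoints(np.stack([u,v],-1).reshape(-1,1,2).astype(np.float64),K,np.array([c['k1'],0,0,0.])).reshape(h,w,2)
    P=np.concatenate([p*d[...,None],d[...,None]],-1)
    T=np.array(c['pose']);return img,d,P@T[:3,:3].T+T[:3,3]
def proj(n,X):
    c=calibration(n);T=np.linalg.inv(np.array(c['pose']));p=T[:3,:3]@np.array(X)+T[:3,3]
    a=p[:2]/p[2];a=a*(1+c['k1']*(a@a));return a[0]*c['fx']+c['cx'],a[1]*c['fy']+c['cy']
E
python3 - <<'E'
from h import *
np.set_printoptions(precision=4,suppress=True)
o=get_obs();print(o['time'],o['tool_pos'],o['eef_rot'],o['contact_force'],o['gripper_width'])
for n in('scene','top'):
    img,d,X=cloud(n);cv2.imwrite(f'pics/{n}0.png',img[...,::-1]);np.save(n+'0.npy',X)
    print(n,np.array(calibration(n)['pose']))
    for t in('castor_a','wheel_a','head_a','flange_a','test_block','repair_mouth','repair_rack','grease_jar','spanner'):
        print(t,[(np.round(r['xyz'],3).tolist(),round(r['p'],2)) for r in place_of(n,t)][:5])
print(get_obs()['time'])
E
```

```text
0.0 [0.2318 0.6067 0.2443] [[-0.9342  0.3568 -0.0005]
 [ 0.3568  0.9342 -0.0018]
 [-0.0002 -0.0018 -1.    ]] [-0.2146  0.8369  0.6373] 0.9966000864038728
scene [[ 0.036   0.7536 -0.6563  1.0854]
 [ 0.9993 -0.0217  0.0299 -0.0288]
 [ 0.0083 -0.657  -0.7539  0.6751]
 [ 0.      0.      0.      1.    ]]
castor_a [([0.502, -0.042, 0.064], 0.96), ([0.504, -0.173, 0.06], 0.8), ([0.507, -0.304, 0.056], 0.56), ([0.773, 0.041, -0.003], 0.29)]
wheel_a [([0.477, -0.185, 0.114], 0.91), ([0.477, -0.297, 0.113], 0.84), ([0.507, -0.039, 0.06], 0.34)]
head_a [([0.506, -0.171, 0.061], 0.97), ([0.51, -0.297, 0.059], 0.72), ([0.5, -0.041, 0.061], 0.65), ([0.541, 0.156, 0.064], 0.54)]
flange_a [([0.763, -0.285, 0.002], 0.63), ([0.503, -0.302, 0.058], 0.58), ([0.504, -0.038, 0.063], 0.53), ([0.505, -0.17, 0.066], 0.5), ([0.474, -0.038, 0.111], 0.37)]
test_block [([0.532, -0.176, -0.001], 0.83)]
repair_mouth [([0.538, 0.159, 0.062], 0.9)]
repair_rack [([0.768, 0.041, -0.001], 0.69), ([0.541, 0.158, 0.004], 0.62)]
grease_jar [([0.508, -0.168, 0.061], 0.69), ([0.459, 0.148, 0.011], 0.53)]
spanner [([0.576, -
[... 230 characters left out ...]
2], 0.74), ([0.501, -0.042, 0.065], 0.56)]
wheel_a [([0.473, -0.041, 0.113], 0.95), ([0.478, -0.297, 0.115], 0.86), ([0.478, -0.186, 0.112], 0.86)]
head_a [([0.507, -0.168, 0.062], 0.94), ([0.506, -0.041, 0.061], 0.61), ([0.508, -0.298, 0.061], 0.58)]
flange_a [([0.506, -0.042, 0.06], 0.6), ([0.508, -0.304, 0.065], 0.51), ([0.505, -0.168, 0.061], 0.47), ([0.506, -0.166, 0.063], 0.26)]
test_block [([0.533, -0.173, -0.005], 0.78), ([0.761, 0.165, -0.0], 0.7)]
repair_mouth [([0.768, 0.038, 0.003], 0.31)]
repair_rack [([0.545, 0.16, -0.004], 0.75)]
grease_jar [([0.459, 0.147, 0.016], 0.69), ([0.763, 0.161, -0.002], 0.6)]
spanner [([0.578, -0.181, 0.013], 0.77), ([0.76, -0.28, -0.001], 0.56)]
1.0
```

View pics/scene0.png

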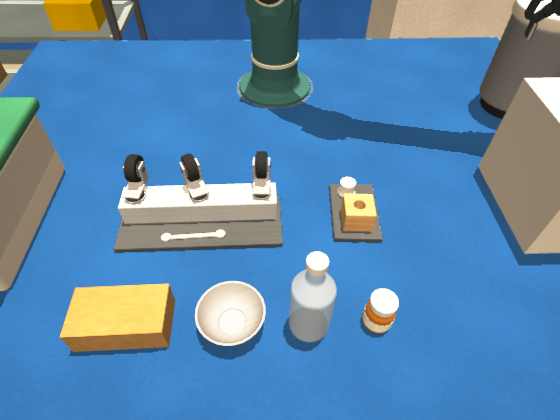

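View pics/top0.png

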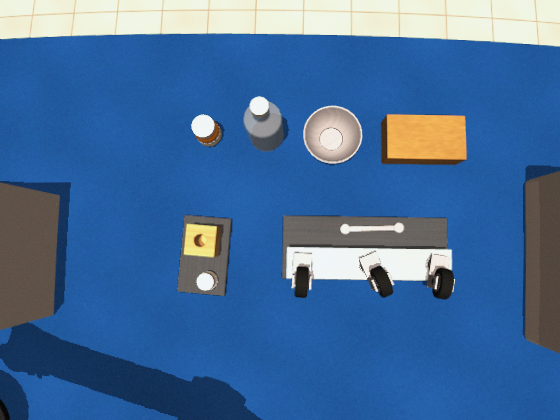

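The scene view shows three castors at about (135,175), (192,175) and (262,175) on the rail, the spanner at (193,236), and the rack with its jar at (358,210). The top view shows the wheels at (302,281), (380,279) and (443,283), and the post at (201,240). The network outputs agree with both pictures.

```bash
python3 - <<'E'
from h import *
np.set_printoptions(precision=4,suppress=True)
T=np.load('top0.npy').reshape(-1,3);S=np.load('scene0.npy').reshape(-1,3)
for nm,X in(('top',T),('scene',S)):
    m=(abs(X[:,2]-.062)<.006)&(abs(X[:,0]-.541)<.06)&(abs(X[:,1]-.158)<.06)
    P=X[m];r=cv2.minAreaRect((P[:,:2]*1000).astype(np.float32));print(nm,'post',r,np.median(P[:,2]))
    m=(abs(X[:,2]-.062)<.006)&(abs(X[:,0]-.503)<.05)&(X[:,1]<.02)&(X[:,1]>-.37)
    P=X[m];r=cv2.minAreaRect((P[:,:2]*1000).astype(np.float32));print('rail',r,np.median(P[:,2]))
    for y in(-.041,-.171,-.301):
        m=(X[:,2]>.1)&(X[:,2]<.16)&(abs(X[:,0]-.48)<.07)&(abs(X[:,1]-y)<.06)
        P=X[m];c,s,ang=cv2.minAreaRect((P[:,:2]*1000).astype(np.float32))
        q=P[:,:2]-P[:,:2].mean(0);w,V=np.linalg.eigh(q.T@q);v=V[:,1]*np.sign(-V[0,1])
        print('wheel',len(P),c,s,ang,'pca yaw vs -x',np.arctan2(-v[1],-v[0]),P[:,2].max())
m=(T[:,1]>.3)&(T[:,2]>.02);print('left box',T[m].min(0),T[m].max(0))
m=(T[:,1]<-.4)&(T[:,2]>.02);print('right box',T[m].min(0),T[m].max(0))
m=(S[:,1]>.3)&(S[:,2]>.02)&(S[:,0]>.3);print('L scene',S[m].min(0),S[m].max(0))
E
```

```text
top post ((542.9403686523438, 158.42816162109375), (60.8751106262207, 60.35568618774414), 87.35259246826172) 0.061286388225225474
rail ((506.6971435546875, -170.7677764892578), (60.81888961791992, 320.39471435546875), 0.4211008846759796) 0.0610671231326384
wheel 470 (473.14410400390625, -39.632381439208984) (55.668548583984375, 36.05857467651367) 1.8593299388885498 pca yaw vs -x -0.024287933431122774 0.14152871092710329
wheel 534 (477.1234130859375, -183.76507568359375) (55.888004302978516, 36.330448150634766) 18.882984161376953 pca yaw vs -x 0.36628537805503925 0.14227974683703648
wheel 598 (476.48333740234375, -295.129150390625) (37.46763229370117, 56.39753723144531) 86.06050872802734 pca yaw vs -x -0.1358001354919412 0.14086706582728703
scene post ((541.9349975585938, 159.21835327148438), (60.732688903808594, 63.16558074951172), 86.36494445800781) 0.06264576078786199
rail ((505.6596984863281, -172.55331420898438), (64.80511474609375, 318.8373718261719), 0.8839527368545532) 0.06305058973972533
wheel 389 (478.5401306152344, -42.06094741821289) (35.09065628051758, 45.68115234375) 87.31600189208984 pca yaw vs -x -0.07224188818741414 0.14221144402522334
wheel 422 (481.7500305175781, -185.38340759277344) (48.20126724243164, 39.67576599121094) 2.632004976272583 pca yaw vs -x 0.6901480416460827 0.14282022218178525
wheel 488 (479.9941711425781, -296.41583251953125) (48.3032112121582, 40.161888122558594) 15.805760383605957 pca yaw vs -x -0.43958468321001476 0.14224453730120745
left box [0.1456 0.4863 0.0201] [0.6313 0.5884 0.1995]
right box [ 0.3518 -0.5233  0.02  ] [ 0.6912 -0.5054  0.1345]
L scene [0.3671 0.4858 0.02  ] [0.6314 0.5632 0.2427]
```

Request:
step_arm(
  increments=[
    [0,0,0,0,0,-38,0],
    [0,0,0,0,0,-38,0],
    [0,0,0,0,0,-38,0],
    [0,0,2.88,-33,-7,0,0],
    [0,0,2.88,-33,-7,0,0],
    [0,0,2.88,-33,-7,0,0],
    [0,0,2.88,-33,-7,0,0],
    [0,0,2.88,-33,-7,0,0],
  ],
)

```text
time: 1.67
tool_pos: [0.3645, 0.5011, 0.3594]
eef_rot: [[-0.815, 0.58, 0.0], [0.58, 0.815, 0.0], [-0.0, 0.0, -1.0]]
contact_force: [-0.1, 0.9, -0.2]
gripper_width: 0.004
finger_force: 0.0
```

Request:
step_arm(
  increments=[
    [0,0,2.88,-33,-7,0,0],
    [0,0,2.88,-33,-7,0,0],
    [0,0,2.88,-33,-7,0,0],
    [0,0,2.88,-33,-7,0,0],
    [0,0,2.88,-33,-7,0,0],
    [0,0,2.88,-33,-7,0,0],
    [0,0,2.88,-33,-7,0,0],
    [0,0,2.88,-33,-7,0,0],
  ],
)

```text
time: 2.33
tool_pos: [0.5086, 0.2749, 0.3594]
eef_rot: [[-0.523, 0.853, 0.0], [0.853, 0.523, 0.0], [-0.0, 0.0, -1.0]]
contact_force: [-0.3, 0.7, -1.4]
gripper_width: 0.0
finger_force: 0.0
```

Request:
step_arm(
  increments=[
    [0,0,2.88,-33,-7,0,0],
    [0,0,2.88,-33,-7,0,0],
    [0,0,2.88,-33,-7,0,0],
    [0,0,2.88,-33,-7,0,0],
    [0,0,2.88,-33,-7,0,0],
    [0,0,2.88,-33,-7,0,0],
    [0,0,2.88,-33,-7,0,0],
    [0,0,2.88,-33,-7,0,0],
  ],
)

```text
time: 3.0
tool_pos: [0.5527, 0.0104, 0.3595]
eef_rot: [[-0.147, 0.989, 0.001], [0.989, 0.147, 0.0], [0.0, 0.001, -1.0]]
contact_force: [0.2, 1.1, -0.2]
gripper_width: 0.001
finger_force: 0.0
```

Request:
step_arm(
  increments=[
    [0,0,0,-24,-26.5,0,0],
    [0,0,0,-24,-26.5,0,0],
    [0,0,0,-24,-26.5,0,0],
    [0,0,0,-24,-26.5,0,0],
    [0,0,4.2,0,0,30,0],
    [0,0,4.2,0,0,40,0],
    [0,0,0,0,0,40,0],
    [0,0,0,0,0,0,0],
  ],
)

```text
time: 3.67
tool_pos: [0.4577, -0.0979, 0.2437]
eef_rot: [[-0.003, 1.0, -0.012], [1.0, 0.003, 0.0], [0.0, -0.012, -1.0]]
contact_force: [-1.8, 0.9, -0.4]
gripper_width: 0.003
finger_force: 0.0
```

Request:
step_arm(
  increments=[
    [0,0,0,0,0,40,0],
    [0,0,0,0,0,40,0],
    [0,0,0,0,0,40,0],
    [0,0,0,0,0,9,0],
    [0,0,0,8,0,0,0],
    [0,0,0,8,0,0,0],
    [0,0,0,0,0,0,0],
    [0,0,0,0,0,0,0],
  ],
)

```text
time: 4.33
tool_pos: [0.4641, -0.0818, 0.1227]
eef_rot: [[-0.006, 1.0, 0.005], [1.0, 0.006, 0.001], [0.001, 0.005, -1.0]]
contact_force: [-0.3, -0.5, 0.7]
gripper_width: 0.0
finger_force: 0.0
```

Request:
step_arm(
  increments=[
    [0,0,0,2,0,6,0],
    [0,0,0,3,0,6,0],
    [0,0,0,3,0,0,0],
    [0,0,0,3,0,0,0],
    [0,0,0,3,0,0,0],
    [0,0,0,3,0,0,0],
    [0,0,0,3,0,0,0],
    [0,0,0,3,0,0,0],
  ],
)

```text
time: 5.0
tool_pos: [0.4614, -0.0604, 0.1083]
eef_rot: [[-0.003, 1.0, -0.001], [1.0, 0.003, -0.001], [-0.001, -0.001, -1.0]]
contact_force: [-2.6, -4.3, 1.8]
gripper_width: -0.003
finger_force: 2.6
```

Request:
step_arm(
  increments=[
    [0,0,0,3,0,0,0],
    [0,0,0,3,0,0,0],
    [0,0,0,3,0,0,0],
  ],
)

```text
time: 5.25
tool_pos: [0.4606, -0.0515, 0.1081]
eef_rot: [[-0.003, 1.0, -0.003], [1.0, 0.003, -0.001], [-0.001, -0.003, -1.0]]
contact_force: [-4.3, -3.9, 3.0]
gripper_width: -0.0
finger_force: 2.6
```

Request:
step_arm(
  increments=[
    [0,0,0,3,0,0,0],
    [0,0,0,3,0,0,0],
    [0,0,0,3,0,0,0],
  ],
)

```text
time: 5.5
tool_pos: [0.461, -0.0426, 0.1081]
eef_rot: [[-0.003, 1.0, -0.002], [1.0, 0.003, -0.001], [-0.001, -0.002, -1.0]]
contact_force: [-2.3, -4.2, 0.6]
gripper_width: 0.002
finger_force: 2.4
```

Request:
step_arm(
  increments=[
    [0,0,0,3,0,0,0],
    [0,0,0,3,0,0,0],
  ],
)

```text
time: 5.67
tool_pos: [0.4615, -0.0364, 0.1081]
eef_rot: [[-0.003, 1.0, -0.001], [1.0, 0.003, -0.001], [-0.001, -0.001, -1.0]]
contact_force: [-1.4, -4.6, -0.6]
gripper_width: 0.002
finger_force: 2.0
```

Request:
step_arm(
  increments=[
    [0,0,0,-12,0,0,0],
    [0,0,0,-15,0,-40,0],
    [0,0,0,-15,0,-40,0],
    [0,0,0,-41,0,-10,0],
    [0,0,0,-41,0,0,0],
    [0,0,0,-41,0,0,0],
    [0,0,0,-41,0,0,0],
    [0,0,0,0,0,0,0],
  ],
)

```text
time: 6.33
tool_pos: [0.4624, -0.2487, 0.1976]
eef_rot: [[0.006, 1.0, 0.004], [1.0, -0.006, -0.006], [-0.006, 0.004, -1.0]]
contact_force: [0.4, 0.5, 0.7]
gripper_width: 0.001
finger_force: 0.0
```

Request:
step_arm(
  increments=[
    [0,0,0,0,0,40,0],
    [0,0,0,0,0,40,0],
    [0,0,0,0,0,10,0],
    [0,0,0,6,0,0,0],
    [0,0,0,6,0,0,0],
    [0,0,0,4,0,0,0],
    [0,0,0,0,0,0,0],
  ],
)

```text
time: 6.92
tool_pos: [0.4644, -0.2231, 0.1081]
eef_rot: [[-0.006, 1.0, 0.004], [1.0, 0.006, 0.0], [0.0, 0.004, -1.0]]
contact_force: [-0.6, -0.0, -1.2]
gripper_width: 0.003
finger_force: 0.0
```

Request:
step_arm(
  increments=[
    [0,0,0,3,0,0,0],
    [0,0,0,3,0,0,0],
    [0,0,0,3,0,0,0],
    [0,0,0,3,0,0,0],
    [0,0,0,3,0,0,0],
    [0,0,0,3,0,0,0],
    [0,0,0,3,0,0,0],
  ],
)

```text
time: 7.5
tool_pos: [0.4608, -0.2045, 0.1062]
eef_rot: [[-0.003, 1.0, -0.003], [1.0, 0.003, -0.001], [-0.001, -0.003, -1.0]]
contact_force: [-8.3, -6.1, 5.7]
gripper_width: -0.003
finger_force: 4.6
```

Request:
step_arm(
  increments=[
    [0,0,0,3,0,0,0],
    [0,0,0,3,0,0,0],
    [0,0,0,3,0,0,0],
    [0,0,0,3,0,0,0],
  ],
)

```text
time: 7.83
tool_pos: [0.4568, -0.1935, 0.1057]
eef_rot: [[-0.001, 1.0, -0.01], [1.0, 0.001, 0.0], [0.0, -0.01, -1.0]]
contact_force: [-17.7, -6.7, 13.7]
gripper_width: 0.001
finger_force: 8.6
```

Request:
step_arm(
  increments=[
    [0,0,0,3,0,0,0],
    [0,0,0,3,0,0,0],
    [0,0,0,3,0,0,0],
    [0,0,0,3,0,0,0],
  ],
)

```text
time: 8.17
tool_pos: [0.4563, -0.1808, 0.1053]
eef_rot: [[0.0, 1.0, -0.011], [1.0, 0.0, 0.002], [0.002, -0.011, -1.0]]
contact_force: [-14.4, -6.1, 9.8]
gripper_width: 0.001
finger_force: 8.1
```

Request:
step_arm(
  increments=[
    [0,0,0,3,0,0,0],
    [0,0,0,3,0,0,0],
    [0,0,0,3,0,0,0],
  ],
)

```text
time: 8.42
tool_pos: [0.4613, -0.1709, 0.1059]
eef_rot: [[-0.002, 1.0, -0.001], [1.0, 0.002, 0.0], [0.0, -0.001, -1.0]]
contact_force: [0.6, -0.9, 0.8]
gripper_width: 0.001
finger_force: 0.0
```

```bash
python3 - <<'E'
from h import *
a,d,X=cloud('top');np.save('top1.npy',X);b,_,_=cloud('scene')
f=lambda i,c:cv2.resize(i[c],None,fx=3,fy=3,interpolation=cv2.INTER_CUBIC)
A=f(a,np.s_[200:310,270:470]);B=f(b,np.s_[120:260,110:290]);B=cv2.resize(B,(600,270+0))
cv2.imwrite('pics/m1.png',np.vstack([A[:,:600],B])[...,::-1])
print(get_obs()['tool_pos'],get_obs()['contact_force'])
for t in('wheel_a','castor_a'):
  for n in('top','scene'): print(n,t,[(np.round(r['xyz'],3).tolist(),round(r['p'],2)) for r in place_of(n,t)][:4])
E
```

```text
[ 0.46279275 -0.16974806  0.10615528] [-0.3134021   0.01082521  1.05690193]
top wheel_a [([0.477, -0.295, 0.113], 0.97), ([0.487, -0.015, 0.114], 0.95), ([0.487, -0.146, 0.11], 0.76)]
scene wheel_a [([0.489, -0.141, 0.114], 0.97), ([0.484, -0.017, 0.111], 0.84), ([0.477, -0.299, 0.113], 0.7), ([0.762, 0.159, -0.003], 0.68)]
top castor_a [([0.509, -0.171, 0.065], 0.83), ([0.509, -0.302, 0.064], 0.81), ([0.504, -0.039, 0.063], 0.7)]
scene castor_a [([0.507, -0.303, 0.06], 0.87), ([0.506, -0.043, 0.065], 0.83), ([0.763, -0.097, -0.004], 0.72), ([0.508, -0.174, 0.064], 0.57)]
```

View pics/m1.png

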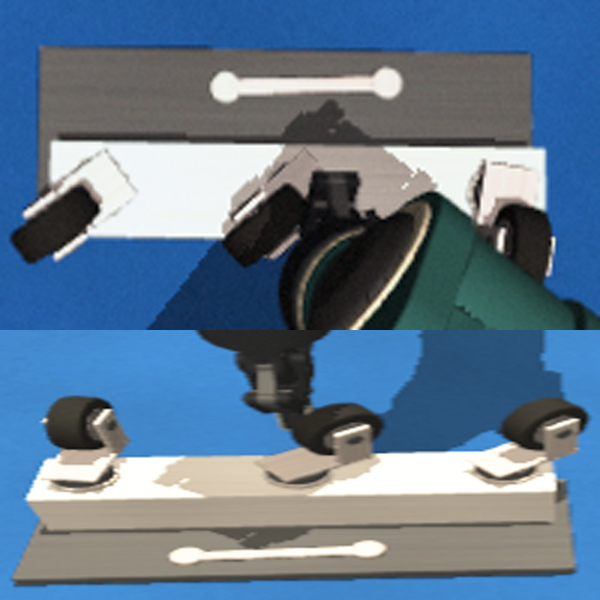

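The top crop shows the left and middle wheels swung at about (60,225) and (265,225), roughly 50° round, and the right one still unswung at (525,240). All the stems are seated. The middle push jammed radially, so I'll feel it again with a cleaner push.

Request:
step_arm(
  increments=[
    [0,0,0,2.5,0,0,0],
    [0,0,0,2.5,0,0,0],
  ],
)

```text
time: 8.88
tool_pos: [0.4628, -0.1656, 0.1063]
eef_rot: [[-0.003, 1.0, 0.001], [1.0, 0.003, -0.0], [-0.0, 0.001, -1.0]]
contact_force: [0.7, -2.0, 1.5]
gripper_width: 0.001
finger_force: 0.3
```

Request:
step_arm(
  increments=[
    [0,0,0,2.5,0,0,0],
    [0,0,0,2.5,0,0,0],
  ],
)

```text
time: 9.05
tool_pos: [0.463, -0.1606, 0.1065]
eef_rot: [[-0.003, 1.0, 0.001], [1.0, 0.003, -0.001], [-0.001, 0.001, -1.0]]
contact_force: [1.4, -2.0, 2.8]
gripper_width: -0.003
finger_force: 0.3
```

Request:
step_arm(
  increments=[
    [0,0,0,2.5,0,0,0],
    [0,0,0,2.5,0,0,0],
  ],
)

```text
time: 9.22
tool_pos: [0.4634, -0.1558, 0.1068]
eef_rot: [[-0.003, 1.0, 0.002], [1.0, 0.003, -0.001], [-0.001, 0.002, -1.0]]
contact_force: [1.8, -3.6, 5.4]
gripper_width: 0.001
finger_force: 0.3
```

Request:
step_arm(
  increments=[
    [0,0,0,-20,0,-4,0],
    [0,0,0,-35,0,0,0],
    [0,0,0,-30,0,0,0],
    [0,0,0,-12,0,0,0],
    [0,0,0,0,0,0,0],
    [0,0,0,0,0,0,0],
  ],
)

```text
time: 9.72
tool_pos: [0.4621, -0.2517, 0.1096]
eef_rot: [[-0.003, 1.0, -0.002], [1.0, 0.003, 0.002], [0.002, -0.002, -1.0]]
contact_force: [0.1, 0.0, -0.7]
gripper_width: 0.002
finger_force: 0.0
```

Request:
step_arm(
  increments=[
    [0,0,0,-3,0,0,0],
    [0,0,0,-3,0,0,0],
    [0,0,0,-3,0,0,0],
    [0,0,0,-3,0,0,0],
    [0,0,0,-3,0,0,0],
    [0,0,0,-3,0,0,0],
    [0,0,0,-3,0,0,0],
  ],
)

```text
time: 10.3
tool_pos: [0.4627, -0.2735, 0.1101]
eef_rot: [[-0.004, 1.0, -0.0], [1.0, 0.004, 0.0], [0.0, -0.0, -1.0]]
contact_force: [-1.3, -0.1, 0.2]
gripper_width: -0.001
finger_force: 0.3
```

Request:
step_arm(
  increments=[
    [0,0,0,-3,0,0,0],
    [0,0,0,-3,0,0,0],
    [0,0,0,-3,0,0,0],
  ],
)

```text
time: 10.55
tool_pos: [0.4628, -0.2827, 0.1101]
eef_rot: [[-0.004, 1.0, -0.0], [1.0, 0.004, 0.0], [0.0, -0.0, -1.0]]
contact_force: [-0.0, 0.7, -0.3]
gripper_width: 0.003
finger_force: 0.3
```

Request:
step_arm(
  increments=[
    [0,0,0,-3,0,0,0],
    [0,0,0,-3,0,0,0],
    [0,0,0,-3,0,0,0],
  ],
)

```text
time: 10.8
tool_pos: [0.4628, -0.2918, 0.1102]
eef_rot: [[-0.004, 1.0, -0.0], [1.0, 0.004, 0.0], [0.0, -0.0, -1.0]]
contact_force: [-1.0, -0.1, -0.4]
gripper_width: 0.004
finger_force: 0.3
```

Request:
step_arm(
  increments=[
    [0,0,0,-3,0,0,0],
    [0,0,0,-3,0,0,0],
    [0,0,0,-3,0,0,0],
  ],
)

```text
time: 11.05
tool_pos: [0.4631, -0.3008, 0.1102]
eef_rot: [[-0.004, 1.0, 0.0], [1.0, 0.004, -0.0], [-0.0, 0.0, -1.0]]
contact_force: [0.0, 0.1, -0.0]
gripper_width: 0.004
finger_force: 0.2
```

Request:
step_arm(
  increments=[
    [0,0,0,15,0,0,0],
    [0,0,0,15,-5,-38,0],
    [0,0,0,15,-6,-38,0],
    [0,0,0,40,-7,0,0],
    [0,0,0,38,-7,0,0],
    [0,0,0,38,0,0,0],
    [0,0,0,0,0,0,0],
    [0,0,0,0,0,0,0],
  ],
)

```text
time: 11.72
tool_pos: [0.4381, -0.1375, 0.1866]
eef_rot: [[-0.009, 1.0, 0.001], [1.0, 0.009, 0.001], [0.001, 0.001, -1.0]]
contact_force: [0.2, -0.0, 0.2]
gripper_width: -0.002
finger_force: 0.0
```

Request:
step_arm(
  increments=[
    [0,0,0,0,0,38,0],
    [0,0,0,0,0,38,0],
    [0,0,0,0,0,0,0],
    [0,0,0,0,0,0,0],
  ],
)

```text
time: 12.05
tool_pos: [0.436, -0.1411, 0.1092]
eef_rot: [[-0.001, 1.0, -0.005], [1.0, 0.001, -0.001], [-0.001, -0.005, -1.0]]
contact_force: [-0.7, 0.5, 0.1]
gripper_width: -0.003
finger_force: 0.0
```

Request:
step_arm(
  increments=[
    [0,0,0,0,3,0,0],
    [0,0,0,0,3,0,0],
    [0,0,0,0,3,0,0],
    [0,0,0,0,3,0,0],
    [0,0,0,0,3,0,0],
  ],
)

```text
time: 12.47
tool_pos: [0.4536, -0.1395, 0.1113]
eef_rot: [[-0.004, 1.0, 0.003], [1.0, 0.004, 0.0], [0.0, 0.003, -1.0]]
contact_force: [-0.0, 0.3, 0.3]
gripper_width: -0.0
finger_force: 0.0
```

Request:
step_arm(
  increments=[
    [0,0,0,0,3,0,0],
    [0,0,0,0,3,0,0],
    [0,0,0,0,3,0,0],
  ],
)

```text
time: 12.72
tool_pos: [0.4617, -0.1394, 0.1103]
eef_rot: [[-0.004, 1.0, 0.0], [1.0, 0.004, 0.0], [0.0, 0.0, -1.0]]
contact_force: [-0.4, 0.1, 0.9]
gripper_width: -0.003
finger_force: 0.3
```

Request:
step_arm(
  increments=[
    [0,0,0,0,3,0,0],
    [0,0,0,0,3,0,0],
  ],
)

```text
time: 12.88
tool_pos: [0.4673, -0.1388, 0.1102]
eef_rot: [[-0.004, 1.0, -0.001], [1.0, 0.004, 0.001], [0.001, -0.001, -1.0]]
contact_force: [-2.0, 2.4, 4.1]
gripper_width: -0.002
finger_force: 2.2
```

Request:
step_arm(
  increments=[
    [0,0,0,0,-15,0,0],
    [0,0,0,0,0,-38,0],
    [0,0,0,0,0,-38,0],
    [0,0,0,35,0,-20,0],
    [0,0,0,35,0,-20,0],
    [0,0,0,40,0,-20,0],
    [0,0,0,40,0,-20,0],
    [0,0,0,40,0,-20,0],
  ],
)

```text
time: 13.55
tool_pos: [0.4516, 0.0438, 0.2834]
eef_rot: [[-0.003, 1.0, 0.001], [1.0, 0.003, 0.0], [0.0, 0.001, -1.0]]
contact_force: [0.1, 0.5, 0.1]
gripper_width: 0.001
finger_force: 0.0
```

Request:
step_arm(
  increments=[
    [0,0,0,40,0,-14,0],
    [0,0,0,40,0,0,0],
    [0,0,-6,0,0,0,100],
    [0,0,-6,0,0,0,100],
    [0,0,-6,0,0,0,100],
    [0,0,-6,0,0,0,100],
    [0,0,-6,0,0,0,100],
    [0,0,-6,0,0,0,100],
  ],
)

```text
time: 14.22
tool_pos: [0.4516, 0.1216, 0.2958]
eef_rot: [[-0.595, 0.804, 0.0], [0.804, 0.595, -0.0], [-0.0, 0.0, -1.0]]
contact_force: [-0.1, -0.1, 0.3]
gripper_width: 0.844
finger_force: 0.0
```

```bash
python3 - <<'E'
from h import *
np.set_printoptions(precision=4,suppress=True)
a,d,X=cloud('top');b,_,Y=cloud('scene')
f=lambda i,c:cv2.resize(i[c],None,fx=3,fy=3,interpolation=cv2.INTER_CUBIC)
A=f(a,np.s_[200:310,270:470]);B=cv2.resize(b[120:260,110:290],(600,270))
cv2.imwrite('pics/m2.png',np.vstack([A[:,:600],B])[...,::-1])
o=get_obs();print(o['tool_pos'],o['eef_rot'],o['joint_pos'],o['time'])
for t in('wheel_a','castor_a'):
  for n in('top','scene'): print(n,t,[(np.round(r['xyz'],3).tolist(),round(r['p'],2)) for r in place_of(n,t)][:4])
P=X.reshape(-1,3)
for y in(-.02,-.145,-.32):
    m=(P[:,2]>.1)&(P[:,2]<.15)&(abs(P[:,0]-.49)<.06)&(abs(P[:,1]-y)<.055);q=P[m][:,:2]
    print(len(q),cv2.minAreaRect((q*1000).astype(np.float32)))
E
```

```text
[0.4516 0.1215 0.2958] [[-0.5908  0.8068  0.0002]
 [ 0.8068  0.5908 -0.0001]
 [-0.0002  0.0002 -1.    ]] [-0.7262  0.0897  0.4211  1.9969 -0.0417  1.0629  0.3458] 14.3167
top wheel_a [([0.481, -0.016, 0.112], 0.91), ([0.504, -0.138, 0.109], 0.84), ([0.488, -0.326, 0.11], 0.78)]
scene wheel_a [([0.485, -0.017, 0.113], 0.88), ([0.487, -0.327, 0.114], 0.81), ([0.503, -0.14, 0.111], 0.63)]
top castor_a [([0.508, -0.173, 0.064], 0.97), ([0.502, -0.041, 0.064], 0.83), ([0.508, -0.304, 0.064], 0.81), ([0.485, -0.019, 0.113], 0.73)]
scene castor_a [([0.503, -0.043, 0.066], 0.89), ([0.504, -0.303, 0.061], 0.57)]
487 ((485.7810363769531, -15.39764404296875), (38.086891174316406, 55.413108825683594), 38.351585388183594)
500 ((503.6062927246094, -138.0341796875), (37.69065475463867, 54.63310623168945), 9.465216636657715)
573 ((486.2218322753906, -322.825439453125), (55.05818557739258, 37.070457458496094), 44.21823501586914)
```

View pics/m2.png

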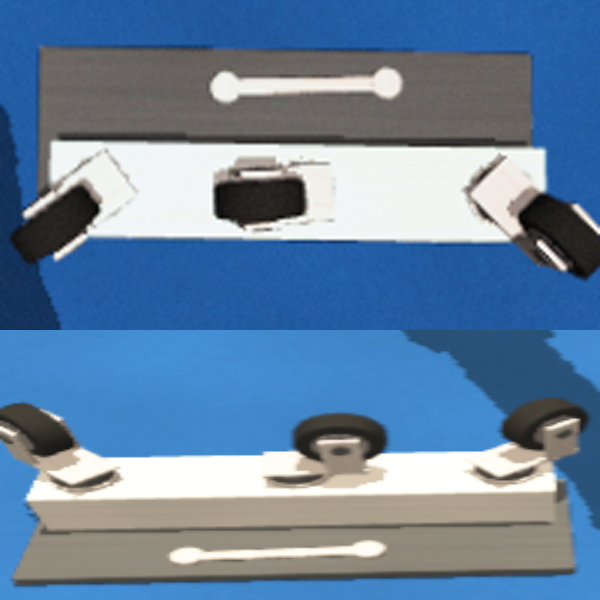

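The top crop shows the wheels at (60,225), (260,200) and (565,240): all three have swung and are seated. Castor 1 dragged steadily, but the middle one's readings were mixed, so I'll feel it once more with a clean push from behind.

Request:
step_arm(
  increments=[
    [0,0,6,0,0,0,0],
    [0,0,6,0,0,0,0],
    [0,0,6,0,0,0,0],
    [0,0,6,0,0,0,0],
    [0,0,6,0,0,0,0],
    [0,0,6,0,0,0,0],
    [0,0,0,0,0,0,0],
  ],
)

```text
time: 15.1
tool_pos: [0.4514, 0.1216, 0.2959]
eef_rot: [[0.0, 1.0, 0.0], [1.0, -0.0, -0.0], [-0.0, 0.0, -1.0]]
contact_force: [-0.9, -0.3, 0.9]
gripper_width: 0.006
finger_force: 0.0
```

Request:
step_arm(
  increments=[
    [0,0,0,-36,13.6,0,0],
    [0,0,0,-36,13.6,0,0],
    [0,0,0,-36,13.6,0,0],
    [0,0,0,-36,13.6,0,0],
    [0,0,0,-36,13.6,0,0],
    [0,0,0,-36,13.6,0,0],
    [0,0,0,-36,13.6,0,0],
    [0,0,0,0,0,0,0],
  ],
)

```text
time: 15.77
tool_pos: [0.5483, -0.1386, 0.2963]
eef_rot: [[0.004, 1.0, 0.002], [1.0, -0.004, -0.006], [-0.006, 0.002, -1.0]]
contact_force: [-0.5, -0.4, 0.5]
gripper_width: 0.0
finger_force: 0.0
```

Request:
step_arm(
  increments=[
    [0,0,0,0,0,30,0],
    [0,0,0,0,0,30,0],
    [0,0,0,0,0,0,0],
    [0,0,0,0,0,0,0],
  ],
)

```text
time: 16.1
tool_pos: [0.5467, -0.1297, 0.235]
eef_rot: [[-0.005, 1.0, -0.003], [1.0, 0.005, -0.0], [-0.0, -0.003, -1.0]]
contact_force: [0.7, -0.9, 0.3]
gripper_width: -0.001
finger_force: 0.0
```

Request:
step_arm(
  increments=[
    [0,0,0,0,3,40,0],
    [0,0,0,0,0,40,0],
    [0,0,0,0,0,40,0],
    [0,0,0,0,0,4,0],
    [0,0,0,0,0,0,0],
    [0,0,0,0,-3,0,0],
    [0,0,0,0,-3,0,0],
  ],
)

```text
time: 16.68
tool_pos: [0.5466, -0.1306, 0.115]
eef_rot: [[-0.004, 1.0, 0.005], [1.0, 0.004, -0.001], [-0.001, 0.005, -1.0]]
contact_force: [0.0, -0.5, 0.9]
gripper_width: 0.0
finger_force: 0.0
```

Request:
step_arm(
  increments=[
    [0,0,0,0,-3,0,0],
    [0,0,0,0,-3,0,0],
    [0,0,0,0,-3,0,0],
  ],
)

```text
time: 16.93
tool_pos: [0.5359, -0.13, 0.1132]
eef_rot: [[-0.004, 1.0, 0.002], [1.0, 0.004, 0.0], [0.0, 0.002, -1.0]]
contact_force: [-0.3, -0.5, 0.4]
gripper_width: -0.0
finger_force: 0.0
```

Request:
step_arm(
  increments=[
    [0,0,0,0,-3,0,0],
    [0,0,0,0,-3,0,0],
  ],
)

```text
time: 17.1
tool_pos: [0.5297, -0.1297, 0.1124]
eef_rot: [[-0.004, 1.0, 0.001], [1.0, 0.004, 0.001], [0.001, 0.001, -1.0]]
contact_force: [1.4, 2.8, 1.7]
gripper_width: -0.001
finger_force: 1.0
```

Request:
step_arm(
  increments=[
    [0,0,0,0,-3,0,0],
    [0,0,0,0,-3,0,0],
  ],
)

```text
time: 17.27
tool_pos: [0.5235, -0.1298, 0.112]
eef_rot: [[-0.004, 1.0, 0.0], [1.0, 0.004, 0.0], [0.0, 0.0, -1.0]]
contact_force: [0.5, 1.1, 1.5]
gripper_width: -0.001
finger_force: 1.0
```

Request:
step_arm(
  increments=[
    [0,0,0,0,-2,0,0],
    [0,0,0,0,0,0,0],
  ],
)

```text
time: 17.43
tool_pos: [0.5209, -0.1302, 0.1118]
eef_rot: [[-0.003, 1.0, -0.001], [1.0, 0.003, 0.0], [0.0, -0.001, -1.0]]
contact_force: [0.0, -0.2, 0.7]
gripper_width: 0.002
finger_force: 0.5
```

Request:
step_arm(
  increments=[
    [0,0,0,0,12,0,0],
    [0,0,0,0,0,-40,0],
    [0,0,0,0,0,-40,0],
    [0,0,0,38,-16,-20,0],
    [0,0,0,38,-16,-20,0],
    [0,0,0,38,-16,0,0],
    [0,0,-6,0,0,0,100],
    [0,0,-6,0,0,0,100],
  ],
)

```text
time: 18.1
tool_pos: [0.4873, -0.0201, 0.2284]
eef_rot: [[-0.222, 0.975, -0.0], [0.975, 0.222, 0.001], [0.001, 0.0, -1.0]]
contact_force: [-0.4, -1.0, -0.7]
gripper_width: 0.272
finger_force: 0.0
```

Request:
step_arm(
  increments=[
    [0,0,-6,0,0,0,100],
    [0,0,-6,0,0,0,100],
    [0,0,-6,0,0,0,100],
    [0,0,-6,0,0,0,100],
    [0,0,-2,0,0,0,100],
    [0,0,0,0,0,0,100],
    [0,0,0,0,0,0,100],
  ],
)

```text
time: 18.68
tool_pos: [0.4878, -0.0235, 0.228]
eef_rot: [[-0.617, 0.787, -0.0], [0.787, 0.617, -0.0], [0.0, -0.001, -1.0]]
contact_force: [-0.1, 0.0, -0.4]
gripper_width: 1.0
finger_force: 0.0
```

Request:
step_arm(
  increments=[
    [0,0,0,7.4,2.7,0,100],
    [0,0,0,0,0,35,100],
    [0,0,0,0,0,35,100],
    [0,0,0,0,0,30,100],
    [0,0,0,0,0,18,100],
    [0,0,0,0,0,3,100],
    [0,0,0,0,0,0,100],
    [0,0,0,0,0,0,100],
  ],
)

```text
time: 19.35
tool_pos: [0.4862, -0.0155, 0.108]
eef_rot: [[-0.618, 0.786, 0.001], [0.786, 0.618, -0.0], [-0.001, 0.001, -1.0]]
contact_force: [-0.1, 0.8, 0.1]
gripper_width: 1.002
finger_force: 0.0
```

Request:
step_arm(
  increments=[
    [0,0,0,0,0,0,55],
    [0,0,0,0,0,0,50],
    [0,0,0,0,0,0,47],
    [0,0,0,0,0,0,45],
    [0,0,0,0,0,0,45],
  ],
  newtons=20,
)

```text
time: 19.77
tool_pos: [0.4858, -0.0155, 0.1077]
eef_rot: [[-0.619, 0.786, 0.001], [0.786, 0.619, 0.0], [-0.0, 0.001, -1.0]]
contact_force: [0.6, 0.0, 0.6]
gripper_width: 0.449
finger_force: 0.0
```

Request:
step_arm(
  increments=[
    [0,0,0,0,0,0,42],
    [0,0,0,0,0,0,40],
    [0,0,0,0,0,0,35],
    [0,0,0,0,0,0,20],
    [0,0,0,0,0,0,0],
  ],
  newtons=20,
)

```text
time: 20.18
tool_pos: [0.4853, -0.0159, 0.1074]
eef_rot: [[-0.618, 0.786, -0.001], [0.786, 0.618, 0.0], [0.001, -0.0, -1.0]]
contact_force: [-3.1, -0.7, 5.3]
gripper_width: 0.405
finger_force: 19.8
```

Request:
step_arm(
  increments=[
    [0,0,0,0,0,0,0],
    [0,0,0,0,0,0,0],
  ],
  newtons=70,
)

```text
time: 20.35
tool_pos: [0.4853, -0.0159, 0.1076]
eef_rot: [[-0.618, 0.786, -0.001], [0.786, 0.618, 0.0], [0.001, -0.0, -1.0]]
contact_force: [-4.0, -0.1, 7.3]
gripper_width: 0.401
finger_force: 70.8
```

Request:
step_arm(
  increments=[
    [0,0,0,0,0,-2,0],
    [0,0,0,0,0,-2,0],
  ],
)

```text
time: 20.52
tool_pos: [0.4852, -0.0158, 0.1109]
eef_rot: [[-0.619, 0.786, -0.001], [0.786, 0.619, -0.0], [0.0, -0.001, -1.0]]
contact_force: [-0.5, -1.0, -3.1]
gripper_width: 0.4
finger_force: 69.8
```

Request:
step_arm(
  increments=[
    [0,0,0,0,0,-4,0],
    [0,0,0,0,0,-5,0],
    [0,0,0,0,0,-6,0],
    [0,0,0,0,0,-6,0],
    [0,0,0,0,0,-6,0],
  ],
)

```text
time: 20.93
tool_pos: [0.4856, -0.0155, 0.1389]
eef_rot: [[-0.619, 0.786, 0.0], [0.786, 0.619, 0.0], [0.0, 0.0, -1.0]]
contact_force: [0.2, 0.4, -3.6]
gripper_width: 0.4
finger_force: 69.8
```

Request:
step_arm(
  increments=[
    [0,0,0,0,0,-6,0],
    [0,0,0,0,0,-8,0],
    [0,0,0,0,0,-10,0],
    [0,0,0,0,0,-12,0],
    [0,0,0,0,0,-14,0],
    [0,0,0,0,0,-15,0],
    [0,0,0,0,0,0,0],
  ],
)

```text
time: 21.52
tool_pos: [0.4875, -0.0157, 0.2064]
eef_rot: [[-0.619, 0.786, 0.006], [0.786, 0.619, 0.001], [-0.003, 0.005, -1.0]]
contact_force: [0.5, -0.2, -2.9]
gripper_width: 0.399
finger_force: 70.1
```

Request:
step_arm(
  increments=[
    [0,0,0,12,14,0,0],
    [0,0,0,22,25,0,0],
    [0,0,0,22,25,0,0],
    [0,0,0,22,25,0,0],
    [0,0,0,22,25,0,0],
    [0,0,0,22,25,0,0],
    [0,0,0,12,13.6,0,0],
    [0,0,0,0,0,0,0],
  ],
)

```text
time: 22.18
tool_pos: [0.5223, 0.1899, 0.2026]
eef_rot: [[-0.625, 0.781, 0.0], [0.781, 0.625, 0.002], [0.002, 0.001, -1.0]]
contact_force: [-0.2, 1.1, -4.0]
gripper_width: 0.395
finger_force: 70.4
```

Request:
step_arm(
  increments=[
    [0,0,0,0,0,20,0],
    [0,0,0,0,0,14,0],
    [0,0,0,0,0,0,0],
    [0,0,0,0,0,0,0],
  ],
)

```text
time: 22.52
tool_pos: [0.522, 0.1832, 0.1686]
eef_rot: [[-0.618, 0.786, -0.002], [0.786, 0.618, -0.001], [0.0, -0.002, -1.0]]
contact_force: [-1.2, 0.1, -3.2]
gripper_width: 0.4
finger_force: 70.3
```

```bash
python3 - <<'E'
from h import *
np.set_printoptions(precision=4,suppress=True)
a,d,X=cloud('top');b,_,Y=cloud('scene')
B=cv2.resize(b[120:260,290:430],(600,600),interpolation=cv2.INTER_CUBIC)
cv2.imwrite('pics/m3.png',B[...,::-1]);np.save('scene3.npy',Y)
o=get_obs();print(o['tool_pos'],o['contact_force'],o['torque'],o['time'])
for t in('wheel_a','castor_a','flange_a','repair_mouth'):
  for n in('top','scene'): print(n,t,[(np.round(r['xyz'],3).tolist(),round(r['p'],2)) for r in place_of(n,t)][:5])
P=Y.reshape(-1,3)
for zz in(.09,.1,.11,.12):
    m=(abs(P[:,2]-zz)<.006)&(abs(P[:,0]-.542)<.035)&(abs(P[:,1]-.158)<.035);q=P[m]
    print(zz,len(q),q.mean(0),q.min(0),q.max(0)) if len(q) else 0
E
```

```text
[0.5231 0.1837 0.1699] [ 0.6725  0.9021 -2.4506] [0.0038 0.0195 0.0045] 22.6167
top wheel_a [([0.489, -0.145, 0.116], 0.94), ([0.49, -0.323, 0.115], 0.74), ([0.522, 0.182, 0.174], 0.62)]
scene wheel_a [([0.492, -0.143, 0.112], 0.87), ([0.522, 0.184, 0.171], 0.74), ([0.487, -0.325, 0.111], 0.55)]
top castor_a [([0.504, -0.303, 0.065], 0.75), ([0.539, 0.158, 0.126], 0.73), ([0.578, -0.182, 0.011], 0.68), ([0.508, -0.17, 0.063], 0.55), ([0.53, -0.17, -0.003], 0.2)]
scene castor_a [([0.541, 0.157, 0.126], 0.87), ([0.507, -0.301, 0.059], 0.76), ([0.578, -0.185, 0.017], 0.22), ([0.542, 0.158, 0.121], 0.15)]
top flange_a [([0.507, -0.303, 0.063], 0.62), ([0.538, 0.157, 0.124], 0.57)]
scene flange_a [([0.504, -0.304, 0.063], 0.61), ([0.507, -0.169, 0.065], 0.49), ([0.542, 0.159, 0.124], 0.42), ([0.507, -0.173, 0.06], 0.16)]
top repair_mouth [([0.544, 0.158, 0.063], 0.66)]
scene repair_mouth [([0.539, 0.159, 0.063], 0.57)]
0.09 10 [0.5457 0.1568 0.0913] [0.5428 0.1519 0.0851] [0.5481 0.1617 0.095 ]
0.1 29 [0.5473 0.1561 0.1007] [0.5364 0.1503 0.0948] [0.5505 0.1634 0.106 ]
0.11 24 [0.5476 0.156  0.1067] [0.5409 0.1503 0.104 ] [0.5505 0.1634 0.1114]
0.12 13 [0.5562 0.1551 0.125 ] [0.5431 0.1379 0.1235] [0.5618 0.1746 0.1259]
```

View pics/m3.png

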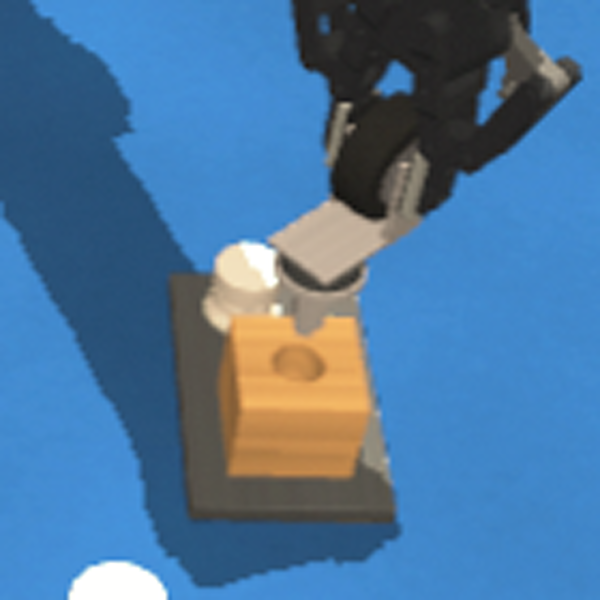

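The crop shows the stem tip at about (310,327) above the hole, which is centred at (299,362). I'll compare the two by back-projection.

```bash
python3 - <<'E'
from h import *
def bp(n,u,v,z):
    c=calibration(n);K=np.array([[c['fx'],0,c['cx']],[0,c['fy'],c['cy']],[0,0,1.]])
    p=cv2.undistortPoints(np.array([[[u,v]]],float),K,np.array([c['k1'],0,0,0.]))[0,0]
    T=np.array(c['pose']);r=T[:3,:3]@np.array([p[0],p[1],1]);return T[:3,3]+r*(z-T[2,3])/r[2]
s=600/140
q=lambda x,y:(290+(x+.5)/s-.5,120+(y+.5)/s-.5)
print('hole',bp('scene',*q(299,362),.062),'tip front',bp('scene',*q(310,332),.082),'tip',bp('scene',*q(310,328),.082))
# flange bottom ellipse front/sides: left 279,270 right 368,275
print('flange mid',bp('scene',*q(323,268),.126))
# hole in first images
img=cv2.imread('pics/scene0.png');hsv=cv2.cvtColor(img,cv2.COLOR_BGR2GRAY)
print(proj('scene',[.542,.1585,.062]),proj('top',[.542,.1585,.062]))
t=cv2.imread('pics/top0.png')[225:256,186:218];print(cv2.cvtColor(t,cv2.COLOR_BGR2GRAY)[::2,::2])
E
```

```text
hole [0.54104554 0.15873828 0.062     ] tip front [0.54010924 0.16092804 0.082     ] tip [0.53755267 0.16136429 0.082     ]
flange mid [0.54163943 0.15937298 0.126     ]
(np.float64(359.3447780547492), np.float64(204.43279615603433)) (np.float64(199.92999053000648), np.float64(240.18015984035853))
[[162 226 225 224 218 214 207 199 196 181 155 139 104  81  69  51]
 [184 223 222 223 224 223 225 225 225 226 226 225 224 224 225 182]
 [203 220 219 218 219 220 221 222 220 220 221 221 223 222 223 174]
 [214 217 214 215 213 215 214 215 216 217 217 216 217 216 216 141]
 [222 223 223 223 222 221 212 190 219 220 219 216 214 215 211 119]
 [220 217 219 220 217 143  72  74 202 209 220 221 221 221 221  93]
 [218 214 214 214 140  62  65 136 224 222 201 204 205 206 206  82]
 [218 219 218 215  92  62  83 152 228 229 221 212 210 210 208  60]
 [219 218 217 215 105  67  86 153 205 226 217 215 215 213 201  60]
 [221 220 220 220 169  67  78 155 155 207 209 218 218 217 195  63]
 [219 217 215 217 211 108  69  91 147 192 219 216 218 219 187  66]
 [222 223 222 220 220 219 206 201 209 217 215 217 214 215 183  66]
 [224 227 226 226 226 225 226 224 225 224 224 223 222 222 180  69]
 [223 222 223 223 223 223 223 222 223 223 224 224 225 225 166  68]
 [229 227 227 225 225 226 225 225 224 224 222 224 223 221 150  71]
 [118 129 135 151 167 176 201 215 228 229 229 228 224 223 123  70]]
```

Request:
step_arm(
  increments=[
    [0,0,0,0,0,8,0],
    [0,0,0,0,0,7,0],
    [0,0,0,0,0,3,0],
    [0,0,0,0,0,2,0],
    [0,0,0,0,0,2,0],
    [0,0,0,0,0,2,0],
  ],
)

```text
time: 23.52
tool_pos: [0.5226, 0.184, 0.1449]
eef_rot: [[-0.619, 0.786, -0.0], [0.786, 0.619, -0.0], [-0.0, -0.0, -1.0]]
contact_force: [-0.8, -0.2, -3.4]
gripper_width: 0.404
finger_force: 70.5
```

Request:
step_arm(
  increments=[
    [0,0,0,0,0,2,0],
    [0,0,0,0,0,2,0],
  ],
)

```text
time: 23.68
tool_pos: [0.5227, 0.1841, 0.1411]
eef_rot: [[-0.619, 0.786, 0.0], [0.786, 0.619, 0.0], [-0.0, 0.0, -1.0]]
contact_force: [0.5, -0.1, -3.7]
gripper_width: 0.401
finger_force: 70.5
```

Request:
step_arm(
  increments=[
    [0,0,0,0,0,2,0],
    [0,0,0,0,0,2,0],
    [0,0,0,0,0,2,0],
  ],
)

```text
time: 23.93
tool_pos: [0.5226, 0.1841, 0.1351]
eef_rot: [[-0.619, 0.786, 0.0], [0.786, 0.619, 0.0], [-0.0, 0.0, -1.0]]
contact_force: [0.5, -0.1, -3.4]
gripper_width: 0.398
finger_force: 70.5
```

Request:
step_arm(
  increments=[
    [0,0,0,0,0,2,0],
    [0,0,0,0,0,2,0],
  ],
)

```text
time: 24.1
tool_pos: [0.5226, 0.184, 0.1311]
eef_rot: [[-0.619, 0.786, 0.0], [0.786, 0.619, 0.0], [0.0, 0.0, -1.0]]
contact_force: [-0.0, 0.2, -3.1]
gripper_width: 0.394
finger_force: 70.5
```

The stem is well inside the socket with no contact so far, so I'll carry on down.

Request:
step_arm(
  increments=[
    [0,0,0,0,0,3,0],
    [0,0,0,0,0,3,0],
    [0,0,0,0,0,3,0],
    [0,0,0,0,0,3,0],
  ],
)

```text
time: 24.43
tool_pos: [0.5225, 0.184, 0.1189]
eef_rot: [[-0.619, 0.786, -0.0], [0.786, 0.619, -0.0], [0.0, -0.0, -1.0]]
contact_force: [0.1, 0.4, -3.4]
gripper_width: 0.396
finger_force: 70.5
```

Request:
step_arm(
  increments=[
    [0,0,0,0,0,3,0],
    [0,0,0,0,0,2,0],
    [0,0,0,0,0,2,0],
  ],
)

```text
time: 24.68
tool_pos: [0.5225, 0.184, 0.1119]
eef_rot: [[-0.619, 0.786, -0.0], [0.786, 0.619, -0.0], [0.0, -0.0, -1.0]]
contact_force: [-0.6, 0.5, -3.9]
gripper_width: 0.399
finger_force: 70.5
```

Request:
step_arm(
  increments=[
    [0,0,0,0,0,1,0],
    [0,0,0,0,0,1,0],
    [0,0,0,0,0,1,0],
    [0,0,0,0,0,0,0],
  ],
)

```text
time: 25.02
tool_pos: [0.5225, 0.184, 0.1091]
eef_rot: [[-0.619, 0.786, -0.0], [0.786, 0.619, -0.0], [0.0, -0.0, -1.0]]
contact_force: [0.5, 0.1, -3.2]
gripper_width: 0.401
finger_force: 70.5
```

Request:
step_arm(
  increments=[
    [0,0,0,0,0,0.7,0],
    [0,0,0,0,0,0,0],
  ],
)

```text
time: 25.18
tool_pos: [0.5226, 0.184, 0.1085]
eef_rot: [[-0.619, 0.786, 0.0], [0.786, 0.619, 0.0], [0.0, 0.0, -1.0]]
contact_force: [0.9, -0.3, -2.5]
gripper_width: 0.399
finger_force: 70.5
```

Request:
step_arm(
  increments=[
    [0,0,0,0,0,0.7,0],
    [0,0,0,0,0,0,0],
  ],
)

```text
time: 25.35
tool_pos: [0.5226, 0.1841, 0.1078]
eef_rot: [[-0.619, 0.786, 0.0], [0.786, 0.619, 0.0], [-0.0, 0.0, -1.0]]
contact_force: [0.6, -0.0, -2.8]
gripper_width: 0.396
finger_force: 70.5
```

Request:
step_arm(
  increments=[
    [0,0,0,0,0,0.7,0],
    [0,0,0,0,0,0,0],
  ],
)

```text
time: 25.52
tool_pos: [0.5226, 0.1841, 0.1077]
eef_rot: [[-0.619, 0.786, -0.0], [0.786, 0.619, 0.0], [0.0, 0.0, -1.0]]
contact_force: [-2.4, -0.3, 3.4]
gripper_width: 0.399
finger_force: 71.4
```

Request:
step_arm(
  increments=[
    [0,0,0,0,0,0,0],
    [0,0,0,0,0,0,42],
    [0,0,0,0,0,0,46],
    [0,0,0,0,0,0,55],
    [0,0,0,0,0,0,70],
    [0,0,0,0,0,0,90],
    [0,0,0,0,0,0,100],
    [0,0,0,0,0,0,100],
  ],
  newtons=20,
)

```text
time: 26.18
tool_pos: [0.5226, 0.1841, 0.1071]
eef_rot: [[-0.619, 0.786, 0.0], [0.786, 0.619, 0.0], [-0.0, 0.0, -1.0]]
contact_force: [0.9, -0.3, 0.1]
gripper_width: 0.993
finger_force: 0.0
```

Request:
step_arm(
  increments=[
    [0,0,0,0,0,-10,100],
    [0,0,0,0,0,-20,100],
    [0,0,0,0,0,-30,100],
    [0,0,0,0,0,-40,100],
    [0,0,0,0,0,-40,100],
    [0,0,0,0,-40,-20,100],
    [0,0,0,0,-40,0,100],
    [0,0,0,0,0,0,100],
  ],
)

```text
time: 26.85
tool_pos: [0.457, 0.1315, 0.2666]
eef_rot: [[-0.615, 0.788, -0.004], [0.788, 0.615, 0.001], [0.003, -0.002, -1.0]]
contact_force: [-0.3, -0.2, -0.8]
gripper_width: 1.0
finger_force: 0.0
```

```bash
python3 - <<'E'
from h import *
b,_,Y=cloud('scene');snapshot('top')
cv2.imwrite('pics/m4.png',cv2.resize(b[110:270,110:430],(800,400),interpolation=cv2.INTER_CUBIC)[...,::-1])
o=get_obs();print(o['tool_pos'],o['contact_force'],o['time'])
for t in('castor_a','wheel_a','grease_jar','spanner'):
  for n in('top','scene'): print(n,t,[(np.round(r['xyz'],3).tolist(),round(r['p'],2)) for r in place_of(n,t)][:4])
E
```

```text
[0.46110659 0.13554312 0.26688778] [-0.4518599   1.2735235   0.33514519] 26.95
top castor_a [([0.504, -0.3, 0.064], 0.81), ([0.542, 0.155, 0.063], 0.79), ([0.506, -0.173, 0.063], 0.59), ([0.763, -0.284, -0.004], 0.57)]
scene castor_a [([0.509, -0.175, 0.06], 0.86), ([0.538, 0.156, 0.063], 0.76), ([0.505, -0.303, 0.061], 0.64)]
top wheel_a [([0.487, -0.323, 0.114], 0.84), ([0.523, 0.182, 0.115], 0.63), ([0.491, -0.144, 0.112], 0.59)]
scene wheel_a [([0.525, 0.185, 0.111], 0.74), ([0.488, -0.144, 0.11], 0.71), ([0.484, -0.324, 0.113], 0.69), ([0.762, -0.284, 0.002], 0.41)]
top grease_jar [([0.459, 0.15, 0.015], 0.65)]
scene grease_jar [([0.457, 0.147, 0.013], 0.78)]
top spanner []
scene spanner [([0.578, -0.188, 0.016], 0.69)]
```

View pics/m4.png

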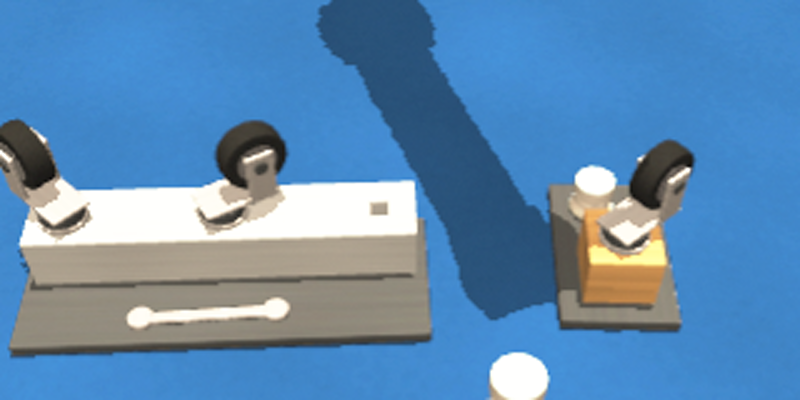

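The picture shows the dragging castor upright, its flange flat on the post at (625,245). The other two are still seated at (65,220) and (222,215), and nothing else has moved.

```bash
python3 -c "
from cell import job;print(job.job_done())"
```

```text
the job is handed in; nothing more can be done
None
```

The job is handed in: all three heads were swung. The dragging castor, the one at the +y end of the test block, now stands upright and fully home in the repair rack, with the other two still seated and nothing else visibly moved; one swing push on the middle castor jammed briefly and reached about 23 N, over the 10 N guide.

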